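Dock a maquette carrier and hold it home while the plunger drops

TASK

Lift the small maquette on its wooden carrier, set it flat on the open entry end of the bench dock with its ramped nose towards the head, and let go. Then take it again by the upright tab at its tail, push it slowly along under the head until you feel it hard up against the stop, whose place along the dock varies, and keep it pressed there against the sprung ejector while the slow plunger drops fully into the carrier's pocket, so that it stays locked when you let go. Don't ram the stop, keep the carrier level and leave the other things on the bench where they are.

Things in the scene. Friction and masses are not known exactly. Their poses are not given: they have to be found in the camera images.
- carrier: Loose carrier, about 0.5 kg: wooden board 180 long (x) x 70 wide (y) x 16 thick, carrying a grey maquette and a tail tab. Origin at the centre of its underside, x towards the nose, z up. The nose (x = 66 to 90) is a ramp that falls from 16 to 8 thick. Pocket in the top, centred at x = 45: 16 (x) x 22 (y), 8 deep
- maquette (a point): Grip point inside the maquette's torso, at (-5, 0, 60) mm of the carrier, axes as the carrier's. Square torso 34 x 34 from z = 30 to 76 above the carrier's underside, on a plinth 44 x 44 (z = 16 to 30); round head 28 across, up to z = 100
- tab (a point): Grip point inside the upright aluminium tab at the carrier's tail, at (-80, 0, 45) mm of the carrier, axes as the carrier's. Tab 10 thick (x), 44 wide (y), from z = 16 to 62; 48 mm free between it and the plinth
- dock: Fixed aluminium dock; bed 116 wide, 20 high, slick white top, x = -250 to 160. Origin on the bench under the bed's middle line; x is the pushing direction. Slick rails 14 high, 73 apart inside, x = -2 to 66, with a flared mouth from x = -54 (112 wide). A headstock with the stop is clamped on the bed's far end; its place along x differs from day to day and is not measured
- entry (a point): Point on the bed's top in the open entry, at (-150, 0, 20) mm of the dock, axes the dock's: a good place to set the carrier's origin. Pushed from here, the carrier meets the stop when its origin is between -20 and +20 mm (x) of the dock: feel for it
- ejector (a joint): Brass sprung ejector in the face of the headstock's stop, 34 wide, 6 high, just above the bed: 0 = sticks out 18 mm, 0.018 = pushed back flush with the stop's steel face (70 wide, 30 high). It pushes the carrier back with 6 N at 0 and 10 N when flush
- plunger (a joint): Steel plunger, 12 across, black knob on top, upright in the grey C-shaped head that overhangs the bed for 68 mm before the stop, 105 above the bed (no gripper passes below it); axis 44.5 mm before the stop. Value: its height (m): 0 = fully down, 7 mm deep in the pocket; 0.007 = riding on the carrier's top. The ramp lifts it; a 2 N damped spring lowers it in about 1.5 s. Play in the pocket 1.5 mm
- filler_tin: Bystander: steel tin 52 across, 60 high, beside the dock; origin under its centre
- modelling_tool: Bystander: spatula-like modelling tool 180 long, lying; origin under its middle
- tape_roll: Bystander: white tape roll 90 across, 25 high; origin under its centre
- glaze_jar: Bystander: jar 64 across, 100 high; origin under its centre
- mallet: Bystander: wooden mallet, handle 130 long from the origin along x, head 100 across
Mind the look-alikes: they are no part of the job. Leave any blue look-alike of the carrier alone.

How it is judged:
By the outcome, as a careful person would: the job done as asked, in the order asked, and still so for the second after the job is handed in, with the robot touching nothing.
It also fails if it takes over 69 s, if anything falls off the work surface, if the arm or the gripper's body presses on something with over 40 N, if the wrist force passes 120 N, or if a joint passes its speed limit or range.

ROBOT

A 6-joint arm with a two-finger parallel gripper is mounted at the origin on the work surface. World frame = base frame: x ahead of the robot, y to its left, z up, the work surface at z = 0. Lengths are in m, angles in rad, forces in N, time in s.
With the tool pointing down it reaches from about 0.375 to 0.9 m from the base axis. Payload 3.1 kg.
Tool frame: the origin (TCP) lies at the very end of the fingers, on their centre line; the grasp point (between the pads) lies 19 mm behind it; z points along the fingers, y is the line along which they close (so a half turn about z gives the same grasp; the last joint's range is limited). The gripper opens to 85 mm and grips with 20 to 120 N. Pads are 22 mm wide; open, the fingers measure 114 mm over their backs; the gripper's body (76 mm by 85 mm) begins 54 mm behind the grasp point. The pads swing forward as they close: fully open they stand 13 mm farther back than shut.
Start: joints at [1.153, 0.527, 1.433, -0, 1.181, -0.178], TCP at [0.148, 0.607, 0.231] pointing down, gripper open.
Joint ranges: [-3.08, 3.08], [-0.75, 2.2], [0.22, 2.44], [-1.43, 4.57], [0, 2.65], [-2.85, 2.85]. Speed limits (rad/s): [2.79, 2.79, 3.14, 3.14, 3.14, 3.14].

INTERFACE

Orientations are given as a unit quaternion [x, y, z, w].
In Python, from station import manip, vision gives the robot as it stands.
- The arm moves only by the tool drive_tool, never from a script. Its argument "deltas" is a list that holds one entry, the list of rows, each a list of 4 numbers: the shift along the tool's x, y, z in mm, then the turn about the tool's z in rad. A call has 1 to 5 rows; each row is the pose to reach, as a shift and turn from the pose commanded when the call began, along the tool's axes at that moment; what a row does not reach only later rows make up. A row lasts 1/12 s, in which the tool goes at most 41.7 mm and 7.16 degrees, less where a joint would pass 70% of its speed; a pose out of reach is approached as far as the arm can. A call with a gripper value outside its range is refused whole. "jaw" is the finger opening in mm, from 0 to 85.4, set as the call begins (left out, the last holds). The fingers move at their own pace and stop on an object; "force" is the grip in N (left out, the last holds). Time passes only in rows, so rows that repeat a pose let the fingers close. It gives the time, the measured TCP pose, the force, the opening and the grip force at its end, in the units of the state.
- manip.sense(): the state, without advancing time (a new reading comes with each control period).
- vision.snapshot(name): name is "scene" or "side" or "wrist"; returns the picture (480x640x3 uint8, red, green, blue); there is no depth.
- vision.camera_model(name): a dict with "camera_matrix" (3x3 intrinsics, pixels), "rvec" (rotation vector, rad) and "tvec" (3), from world to camera coordinates, as OpenCV has them. Camera axes: x right, y down, z forward; pixel columns grow to the right and rows downward; lengths in m; the calibration is good to about 2 mm. A picture is of the moment at which its call begins: read the wrist's pose just before it. camera_model takes no time and is no camera call; for the wrist camera it gives the pose at the moment of the call.
- manip.sign_off(): hands the job in; it is judged then, once.
The state is a dict: "t": time; "q": joint angles; "qd": joint speeds; "tau": joint torques, N m; "tcp_pos": TCP position; "tool_rot": TCP orientation; "force": force on the tool from outside, world axes, zero at the start; "ft_torque": the same for the moment, N m; "finger_gap": opening from 0.0 (shut) to 1.0 (fully open); "gripper_force": force on a finger pad.
Only numpy, scipy, OpenCV 4.12 (cv2) and the standard library are available. Lean on these libraries where they do the work, as an engineer would, in place of code of your own. Each camera call takes 0.05 s, during which the arm holds its last target. There are 200 camera calls.

## Working session

There is one attempt and no reset: what is moved stays moved. The work goes in short steps, Python scripts to look and compute and a tool call to move; the robot and the scene stay as the last step left them, time stands still between calls to the robot, and variables do not carry over. Pictures are saved under pics/ and viewed, at most 10 in all, crops included, and the job is handed in when it is done.

Besides the shell and the picture viewer there is one more tool, called after ">>>" in YAML: its name, and indented under it one key for each argument. drive_tool: Moves the arm, as the interface text tells. Its arguments: {"type":"object","properties":{"deltas":{"type":"array"},"jaw":{"type":"number"},"force":{"type":"number"}},"required":["deltas"]}

```bash
ls; mkdir -p pics
cat > h.py <<'E'
import numpy as np, cv2
from station import manip, vision
def snap(n,f):
    im=vision.snapshot(n); cv2.imwrite('pics/'+f,im[:,:,::-1]); return im
def ray(n,uv,z,m=None):
    m=m or vision.camera_model(n); R=cv2.Rodrigues(np.array(m['rvec'],float))[0]; t=np.array(m['tvec'],float).ravel()
    p=cv2.undistortPoints(np.array(uv,float).reshape(-1,1,2),np.array(m['camera_matrix']),None).reshape(-1,2)
    d=np.c_[p,np.ones(len(p))]@R; c=-R.T@t
    return c+d*((z-c[2])/d[:,2])[:,None]
def proj(n,P):
    m=vision.camera_model(n)
    return cv2.projectPoints(np.array(P,float).reshape(-1,1,3),np.array(m['rvec'],float),np.array(m['tvec'],float),np.array(m['camera_matrix']),None)[0].reshape(-1,2)
E
python3 - <<'E'
from h import *
s=manip.sense();print(s)
a=snap('scene','a.png');b=snap('side','b.png')
for n in('scene','side','wrist'):
    m=vision.camera_model(n);R=cv2.Rodrigues(np.array(m['rvec'],float))[0];print(n,-R.T@np.array(m['tvec']).ravel(),R[2])
E
```

```text
pics
{'t': 0.0, 'q': array([ 1.15250393e+00,  5.28412524e-01,  1.43391219e+00,  2.53547612e-05,
        1.18135615e+00, -1.78500854e-01]), 'qd': array([-9.10378018e-05, -3.82062639e-04, -5.58723795e-04, -7.34463554e-04,
        1.69583523e-03,  6.88113426e-05]), 'tau': array([-1.04082086e-03, -4.42370653e+01, -1.78023756e+01, -2.68462863e-04,
        8.60236818e-03, -7.76469182e-07]), 'tcp_pos': array([0.14811154, 0.60647094, 0.2303634 ]), 'tool_rot': array([ 1.19613453e-01,  9.92819990e-01, -9.94520266e-04, -3.18159955e-04]), 'force': array([-0.3219428 ,  0.63442965,  1.12166476]), 'ft_torque': array([-0.06592886,  0.01169387, -0.02840996]), 'gripper_force': 0.0, 'finger_gap': 0.9993300923535929}
scene [ 1.76189438 -0.0843559   1.50303759] [-0.65995166  0.02372919 -0.75093324]
side [ 0.0234308  -1.06766663  0.96918124] [ 0.33509938  0.71985674 -0.60787719]
wrist [0.08388547 0.62193675 0.37389723] [ 0.25218811 -0.06288496 -0.96563276]
```

View pics/a.png

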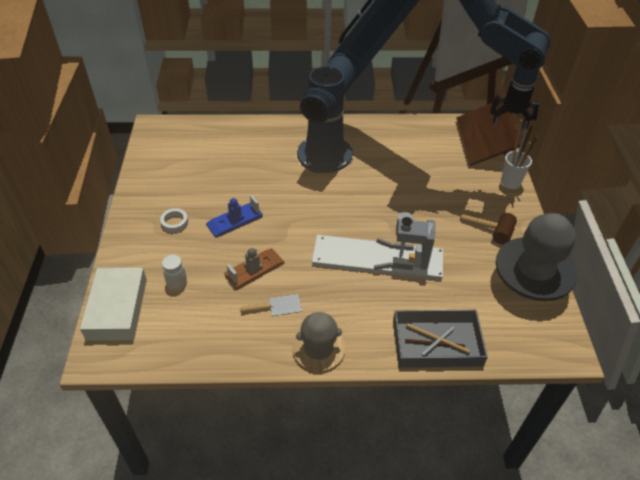

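View pics/b.png

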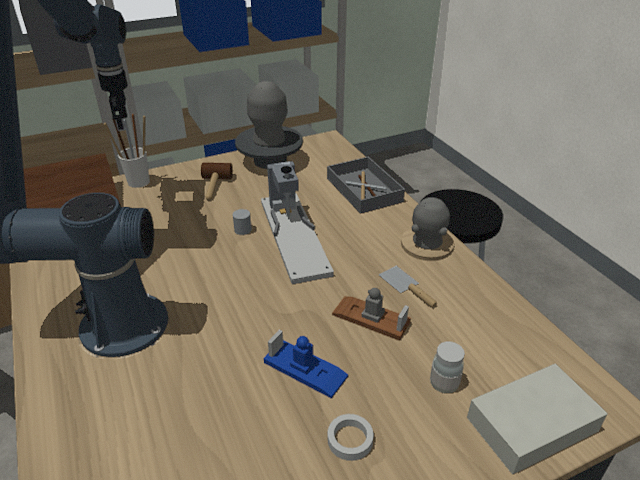

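Run:
```python
from h import *
print('dock',ray('scene',[[316,236],[313,263],[443,250],[441,278]],.02))
print('side dock',ray('side',[[292,279],[331,269]],.02))
print('carrier',ray('scene',[[226,272],[233,286],[284,263],[276,251]],.014))
print('side c',ray('side',[[333,317],[404,334],[411,325],[343,298]],.014))
print('tin',ray('side',[[242,232]],.0),'mallet',ray('scene',[[500,235]],0),'tool',ray('scene',[[270,305]],0))
a=cv2.imread('pics/a.png');b=cv2.imread('pics/b.png')
cv2.imwrite('pics/c.png',np.hstack([cv2.resize(a[190:310,210:310],None,fx=4,fy=4,interpolation=2)[:480],cv2.resize(b[270:390,260:360+0],None,fx=4,fy=4)[:480]]))
```

```text
dock [[ 0.43089581 -0.04101391  0.02      ]
 [ 0.54520504 -0.05269748  0.02      ]
 [ 0.4951527   0.36729857  0.02      ]
 [ 0.60920895  0.34303608  0.02      ]]
side dock [[ 0.42861593 -0.04012019  0.02      ]
 [ 0.53930816 -0.04676839  0.02      ]]
carrier [[ 0.57389729 -0.32450452  0.014     ]
 [ 0.62886122 -0.29886418  0.014     ]
 [ 0.53937909 -0.14430922  0.014     ]
 [ 0.48920863 -0.17078627  0.014     ]]
side c [[ 0.46629235 -0.20658081  0.014     ]
 [ 0.59252738 -0.32824689  0.014     ]
 [ 0.62348723 -0.31024499  0.014     ]
 [ 0.51938874 -0.15640277  0.014     ]]
tin [[0.38581833 0.24293878 0.        ]] mallet [[4.13881357e-01 5.75206171e-01 2.22044605e-16]] tool [[ 0.6911841 -0.1845365  0.       ]]
```

```bash
cat >> h.py <<'E'
def axes(s=None):
    from scipy.spatial.transform import Rotation as Ro
    s=s or manip.sense(); return s,Ro.from_quat(s['tool_rot']).as_matrix()
def plan(P,yawy,vmax=40,per=5):
    "rows per call from the measured pose to TCP P with tool y at world angle yawy (deg), straight line"
    s,R=axes(); p=s['tcp_pos']; y0=np.arctan2(R[1,1],R[0,1])
    dw=np.array(P)-p; tr=(y0-np.radians(yawy)); tr=(tr+np.pi)%(2*np.pi)-np.pi
    n=int(np.ceil(max(np.linalg.norm(dw)*1000/vmax,abs(tr)/.12,1)))
    print('from',p.round(4),'yaw',np.degrees(y0).round(2),'d',(dw*1000).round(1),'turn',round(tr,3),'rows',n,'tilt',R[:,2].round(4))
    k=0
    while k<n:
        m=min(per,n-k); a=y0-tr*k/n
        X=np.array([np.cos(a+np.pi/2),np.sin(a+np.pi/2)]);Y=np.array([np.cos(a),np.sin(a)])
        d=dw*1000/n; v=np.array([d[:2]@X,d[:2]@Y,-d[2],tr/n])
        print([[round(float(x),3 if i==3 else 1) for i,x in enumerate(v*(j+1))] for j in range(m)]); k+=m
E
python3 - <<'E'
from h import *
print(vision.camera_model('wrist')['camera_matrix'])
plan([.54,.10,.30],-99.4)
E
```

```text
[[374.15105058   0.         321.34757357]
 [  0.         374.15105058 237.66485272]
 [  0.           0.           1.        ]]
from [0.1482 0.6065 0.2304] yaw 76.26 d [ 391.8 -506.5   69.6] turn 3.066 rows 26 tilt [-8.0e-04 -1.8e-03 -1.0e+00]
[[-19.3, -15.3, -2.7, 0.118], [-38.5, -30.7, -5.4, 0.236], [-57.8, -46.0, -8.0, 0.354], [-77.1, -61.4, -10.7, 0.472], [-96.3, -76.7, -13.4, 0.59]]
[[-24.5, -2.0, -2.7, 0.118], [-49.1, -4.1, -5.4, 0.236], [-73.6, -6.1, -8.0, 0.354], [-98.2, -8.2, -10.7, 0.472], [-122.7, -10.2, -13.4, 0.59]]
[[-21.5, 12.0, -2.7, 0.118], [-43.1, 23.9, -5.4, 0.236], [-64.6, 35.9, -8.0, 0.354], [-86.1, 47.8, -10.7, 0.472], [-107.7, 59.8, -13.4, 0.59]]
[[-11.3, 21.9, -2.7, 0.118], [-22.5, 43.8, -5.4, 0.236], [-33.8, 65.7, -8.0, 0.354], [-45.0, 87.6, -10.7, 0.472], [-56.3, 109.5, -13.4, 0.59]]
[[2.8, 24.5, -2.7, 0.118], [5.7, 48.9, -5.4, 0.236], [8.5, 73.4, -8.0, 0.354], [11.3, 97.9, -10.7, 0.472], [14.1, 122.3, -13.4, 0.59]]
[[16.0, 18.8, -2.7, 0.118]]
```

>>> drive_tool:
  deltas:
    - [[-19,-15,-3,0.118],[-38,-31,-6,0.236],[-58,-46,-9,0.354],[-77,-61,-12,0.472],[-96,-77,-14,0.59]]

```text
t: 0.52
tcp_pos: [0.2238, 0.5086, 0.2451]
tool_rot: [0.406, 0.914, -0.0, -0.0]
force: [-0.4, 0.9, 0.3]
finger_gap: 1.001
gripper_force: 0.0
```

>>> drive_tool:
  deltas:
    - [[-25,-2,-3,0.118],[-49,-4,-6,0.236],[-74,-6,-8,0.354],[-98,-8,-11,0.472],[-123,-10,-14,0.59]]

```text
t: 0.93
tcp_pos: [0.2992, 0.4108, 0.2591]
tool_rot: [0.654, 0.757, -0.0, -0.0]
force: [0.6, -0.3, 0.6]
finger_gap: 0.998
gripper_force: 0.0
```

>>> drive_tool:
  deltas:
    - [[-21,12,-3,0.118],[-43,24,-5,0.236],[-65,36,-8,0.354],[-86,48,-11,0.472],[-108,60,-14,0.59]]

```text
t: 1.35
tcp_pos: [0.3748, 0.3132, 0.2731]
tool_rot: [0.846, 0.534, -0.0, -0.0]
force: [0.6, 1.6, -0.0]
finger_gap: 1.002
gripper_force: 0.0
```

>>> drive_tool:
  deltas:
    - [[-11,22,-3,0.118],[-22,44,-5,0.236],[-34,66,-8,0.354],[-45,88,-11,0.472],[-56,110,-14,0.59]]

```text
t: 1.77
tcp_pos: [0.4506, 0.2157, 0.2871]
tool_rot: [0.964, 0.265, -0.0, -0.0]
force: [0.2, 0.8, -0.3]
finger_gap: 1.0
gripper_force: 0.0
```

>>> drive_tool:
  deltas:
    - [[3,25,-3,0.118],[6,49,-5,0.236],[8,73,-8,0.354],[11,98,-11,0.472],[14,122,-14,0.59]]

```text
t: 2.18
tcp_pos: [0.5255, 0.1183, 0.301]
tool_rot: [1.0, -0.027, -0.001, 0.0]
force: [-0.3, 0.6, -0.2]
finger_gap: 0.999
gripper_force: 0.0
```

>>> drive_tool:
  deltas:
    - [[16,19,-2,0.11],[16,19,-2,0.11],[16,19,-2,0.11]]

```text
t: 2.43
tcp_pos: [0.5406, 0.0988, 0.3028]
tool_rot: [0.997, -0.08, -0.001, -0.0]
force: [-0.7, -0.0, 0.1]
finger_gap: 1.003
gripper_force: 0.0
```

Run:
```python
from h import *
plan([.55,.10,.30],-99.4)
import pickle
pickle.dump(vision.camera_model('wrist'),open('m1','wb')); snap('wrist','w1.png'); print(manip.sense()['t'],manip.sense()['q'])
```

```text
from [0.5406 0.0988 0.3028] yaw -99.13 d [ 9.4  1.2 -2.8] turn 0.005 rows 1 tilt [-1.1e-03  3.0e-04 -1.0e+00]
[[9.1, -2.6, 2.8, 0.005]]
2.4833 [-2.13053906e-02  3.46437776e-01  1.53356834e+00  5.26004581e-04
  1.26355310e+00  1.70732969e+00]
```

View pics/w1.png

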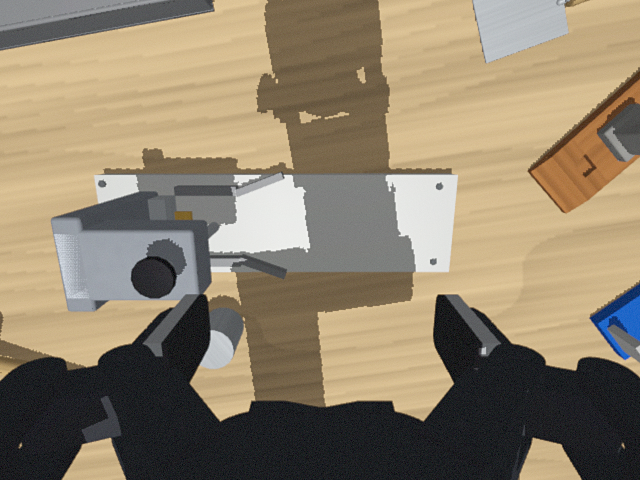

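Run:
```python
from h import *
import pickle
m=pickle.load(open('m1','rb')); im=cv2.imread('pics/w1.png'); hsv=cv2.cvtColor(im,cv2.COLOR_BGR2HSV).astype(int); S=hsv[:,:,1];V=hsv[:,:,2]
def edge(line,lo,hi):   # subpixel half-crossing of saturation
    v=line.astype(float)
    return v
def cross(sig,start,step,th=45):
    i=start
    while sig[i]<th: i+=step
    a,b=sig[i-step],sig[i]; return i-step+step*(th-a)/(b-a)
top=[(c,cross(S[:,c],182,-1)) for c in range(300,450,5)]
bot=[(c,cross(S[:,c],265,1)) for c in list(range(300,400,5))+list(range(418,445,4))]
end=[(cross(S[r],440,1),r) for r in range(185,262,4)]
print(np.round(top[::5],1).tolist(),np.round(bot[::5],1).tolist(),np.round(end[::4],1).tolist())
def fit(pts):
    P=ray('wrist',pts,.02,m)[:,:2].astype(np.float32); vx,vy,x,y=cv2.fitLine(P,cv2.DIST_HUBER,0,.01,.01).ravel()
    r=(P-[x,y])@[-vy,vx]; print('angle',np.degrees(np.arctan2(vy,vx)),'pt',x,y,'rms',r.std()); return np.array([x,y]),np.array([vx,vy])
T=fit(top);B=fit(bot);E=fit(end)
d=T[1]*np.sign(T[1][1])+B[1]*np.sign(B[1][1]); d/=np.linalg.norm(d); nrm=np.array([-d[1],d[0]])
print('width',(T[0]-B[0])@nrm)
mid=(T[0]+B[0])/2; mid=mid+0
# point on midline at end edge
c=((T[0]@nrm)+(B[0]@nrm))/2; s=np.mean(E[0]@d)
o=d*(s+.25)+nrm*c; print('dock origin',o,'ang',np.degrees(np.arctan2(d[1],d[0])),'entry',o-.15*d)
# carrier rough colour samples
print(hsv[165,600],hsv[200,570],hsv[120,560])
```

```text
[[300.0, 173.1], [325.0, 172.8], [350.0, 172.8], [375.0, 172.7], [400.0, 172.8], [425.0, 172.8]] [[300.0, 271.4], [325.0, 271.6], [350.0, 271.4], [375.0, 271.4], [418.0, 271.7], [438.0, 271.7]] [[456.6, 185.0], [455.3, 201.0], [453.6, 217.0], [452.2, 233.0], [450.7, 249.0]]
angle 80.89226 pt 0.55376923 0.019403655 rms 0.00016700827
angle 80.719215 pt 0.43809104 0.044779498 rms 9.470704e-05
angle -9.090426 pt 0.48228815 -0.047689293 rms 9.0609385e-05
width -0.1182466
dock origin [0.5229437  0.19898388] ang 80.80574 entry [0.49897632 0.05091102]
[ 14 159 176] [ 14 162 170] [ 19  81 214]
```

Run:
```python
from h import *
plan([.585,-.22,.28],-62.5,41)
```

```text
from [0.5397 0.0997 0.3027] yaw -99.05 d [  45.3 -319.7  -22.7] turn -0.638 rows 8 tilt [-2.e-03  5.e-04 -1.e+00]
[[11.9, 38.6, 2.8, -0.08], [23.8, 77.1, 5.7, -0.159], [35.6, 115.7, 8.5, -0.239], [47.5, 154.3, 11.3, -0.319], [59.4, 192.9, 14.2, -0.399]]
[[-4.0, 40.2, 2.8, -0.08], [-8.1, 80.3, 5.7, -0.159], [-12.1, 120.5, 8.5, -0.239]]
```

>>> drive_tool:
  deltas:
    - [[12,38,3,-0.08],[24,77,6,-0.16],[36,116,9,-0.24],[48,154,11,-0.32],[59,193,14,-0.4]]
  jaw: 65

```text
t: 2.9
tcp_pos: [0.5676, -0.1, 0.2891]
tool_rot: [0.992, 0.124, -0.0, -0.0]
force: [2.0, 0.4, 0.3]
finger_gap: 0.763
gripper_force: 0.0
```

>>> drive_tool:
  deltas:
    - [[-4,40,3,-0.08],[-8,80,6,-0.16],[-12,120,8,-0.24],[-12,120,8,-0.24],[-12,120,8,-0.24]]

```text
t: 3.32
tcp_pos: [0.5848, -0.2202, 0.2804]
tool_rot: [0.971, 0.238, -0.001, -0.001]
force: [0.1, 1.2, -0.5]
finger_gap: 0.761
gripper_force: 0.0
```

Run:
```python
from h import *
import pickle
s=manip.sense();print(s['t'],s['tcp_pos'],s['q'])
pickle.dump(vision.camera_model('wrist'),open('m2','wb')); snap('wrist','w2.png')
```

```text
3.3167 [ 0.58476959 -0.22021095  0.28036296] [-5.38956007e-01  4.79356124e-01  1.37422735e+00  4.64313804e-04
  1.29002526e+00  5.51877083e-01]
```

View pics/w2.png

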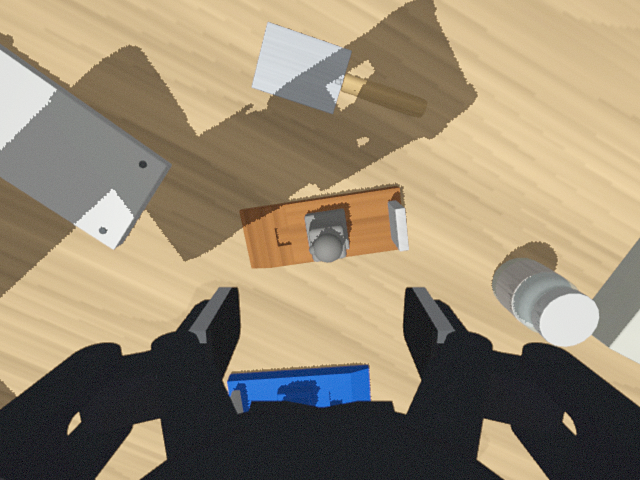

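Run:
```python
from h import *
import pickle
m=pickle.load(open('m2','rb')); im=cv2.imread('pics/w2.png'); hsv=cv2.cvtColor(im,cv2.COLOR_BGR2HSV).astype(int); S=hsv[:,:,1].astype(float)
S=cv2.GaussianBlur(S,(3,3),0)
def cross(sig,start,step,th=120):
    i=start
    while sig[i]>th: i+=step
    a,b=sig[i-step],sig[i]; return i-step+step*(th-a)/(b-a)
low=[(c,cross(S[:,c],int(250-(c-280)*.1),1)) for c in range(282,392,5)]
nose=[(cross(S[r],258,-1),r) for r in range(222,262,4)]
up=[(c,cross(S[:,c],int(212-(c-280)*.14),-1)) for c in range(275,385,5)]
print(np.round(low[::4],1).tolist(),np.round(nose[::3],1).tolist(),np.round(up[::4],1).tolist())
def fit(pts,z):
    P=ray('wrist',pts,z,m)[:,:2].astype(np.float32); vx,vy,x,y=cv2.fitLine(P,cv2.DIST_HUBER,0,.01,.01).ravel()
    r=(P-[x,y])@[-vy,vx]; print('angle',np.degrees(np.arctan2(vy,vx)),'pt',x,y,'rms',r.std()); return np.array([x,y]),np.array([vx,vy])
L=fit(low,.016);N=fit(nose,.008);U=fit(up,.0)
d=L[1]*np.sign(L[1][1]); n=np.array([d[1],-d[0]])  # n towards +x world (upper edge)
print('width',(U[0]-L[0])@n)
o=d*(N[0]@d-.09)+n*(L[0]@n+.035); print('carrier',o,'ang',np.degrees(np.arctan2(d[1],d[0])))
g=o-.005*d; print('maq',g)
print('head centre px pred',proj('wrist',[[*g,.086]]),'pocket',proj('wrist',[[*(o+.045*d),.016]]), 'tab top',proj('wrist',[[*(o-.08*d+n*.022),.062],[*(o-.08*d-n*.022),.062]]))
print(ray('wrist',[[326.5,246]],.086,m))
```

```text
[[282.0, 265.6], [302.0, 262.7], [322.0, -635.5], [342.0, 1126.5], [362.0, 254.1], [382.0, 251.3]] [[240.9, 222.0], [243.8, 234.0], [246.5, 246.0], [249.1, 258.0]] [[275.0, 203.7], [295.0, 200.7], [315.0, 197.9], [335.0, 194.7], [355.0, 191.7], [375.0, 188.7]]
angle 28.504747 pt 0.25067022 -0.41388056 rms 0.03592573
angle 36.64662 pt 0.49947348 -0.16463959 rms 0.00013161717
angle -53.927147 pt 0.58966225 -0.22841343 rms 8.487699e-05
width -0.0012066215
carrier [ 0.48494846 -0.3264808 ] ang 28.504747
maq [ 0.48055458 -0.32886696]
head centre px pred [[370.8011982  348.95875673]] pocket [[364.10084883 277.79088305]] tab top [[386.45997573 395.92796222]
 [347.53882152 396.39067218]]
[[ 0.55651524 -0.23980305  0.086     ]]
```

Run:
```python
from h import *
import pickle
m=pickle.load(open('m2','rb')); im=cv2.imread('pics/w2.png'); hsv=cv2.cvtColor(im,cv2.COLOR_BGR2HSV).astype(int); S=hsv[:,:,1].astype(float)
S=cv2.GaussianBlur(S,(3,3),0)
def cross(sig,start,step,th=120):
    i=start
    while sig[i]>th: i+=step
    a,b=sig[i-step],sig[i]; return i-step+step*(th-a)/(b-a)
low=[(c,cross(S[:,c],int(258-(c-280)*.13),1)) for c in list(range(276,306,3))+list(range(352,388,3))]
nose=[(cross(S[r],258,-1),r) for r in range(222,262,4)]
up=[(c,cross(S[:,c],int(212-(c-280)*.14),-1)) for c in range(275,385,5)]
def fit(pts,z):
    P=ray('wrist',pts,z,m)[:,:2].astype(np.float32); vx,vy,x,y=cv2.fitLine(P,cv2.DIST_HUBER,0,.01,.01).ravel()
    r=(P-[x,y])@[-vy,vx]; print('angle',np.degrees(np.arctan2(vy,vx)),'pt',x,y,'rms',r.std()); return np.array([x,y]),np.array([vx,vy])
L=fit(low,.016);N=fit(nose,.008);U=fit(up,.0)
d=L[1]*np.sign(L[1][1]); n=np.array([d[1],-d[0]])
print('width',(U[0]-L[0])@n)
o=d*(N[0]@d-.09)+n*(L[0]@n+.035); print('carrier',o,'ang',np.degrees(np.arctan2(d[1],d[0])))
g=o-.005*d; print('maq',g)
print('head',ray('wrist',[[326.5,246]],.086,m))
a=np.degrees(np.arctan2(d[1],d[0]))
plan([*g,.16],a-180,41)
```

```text
angle -53.900295 pt 0.5315643 -0.26689625 rms 6.568495e-05
angle 36.64662 pt 0.49947348 -0.16463959 rms 0.00013161717
angle -53.927147 pt 0.58966225 -0.22841343 rms 8.487699e-05
width 0.06961651
carrier [ 0.55305046 -0.23695812] ang 126.09969
maq [ 0.5559964  -0.24099807]
head [[ 0.55651524 -0.23980305  0.086     ]]
from [ 0.5846 -0.2186  0.2806] yaw -62.42 d [ -28.6  -22.4 -120.6] turn -0.149 rows 4 tilt [-0.0017  0.0019 -1.    ]
[[-8.9, 1.7, 30.1, -0.037], [-17.9, 3.3, 60.3, -0.074], [-26.8, 5.0, 90.4, -0.111], [-35.7, 6.6, 120.6, -0.149]]
```

>>> drive_tool:
  deltas:
    - [[-9,2,30,-0.037],[-18,3,60,-0.074],[-27,5,90,-0.111],[-36,7,121,-0.149],[-36,7,121,-0.149]]

```text
t: 3.78
tcp_pos: [0.5515, -0.2378, 0.1548]
tool_rot: [0.95, 0.311, -0.005, -0.006]
force: [-0.3, 0.8, -0.1]
finger_gap: 0.761
gripper_force: 0.0
```

Run:
```python
from h import *
plan([.5561,-.2408,.042],-53.9,41)
```

```text
from [ 0.5515 -0.2378  0.1548] yaw -53.74 d [   4.6   -3.  -112.8] turn 0.003 rows 3 tilt [-0.0122  0.0081 -0.9999]
[[0.7, 1.7, 37.6, 0.001], [1.3, 3.4, 75.2, 0.002], [2.0, 5.1, 112.8, 0.003]]
```

>>> drive_tool:
  deltas:
    - [[0,0,0,0],[0,0,0,0],[0,0,0,0]]

```text
t: 4.03
tcp_pos: [0.5586, -0.2421, 0.1628]
tool_rot: [0.951, 0.311, 0.002, 0.002]
force: [-0.3, 0.1, -0.5]
finger_gap: 0.761
gripper_force: 0.0
```

Run:
```python
from h import *
plan([.5561,-.2408,.042],-53.9,41)
```

```text
from [ 0.5586 -0.2421  0.1628] yaw -53.8 d [  -2.5    1.3 -120.8] turn 0.002 rows 3 tilt [ 0.0042 -0.0024 -1.    ]
[[-0.4, -0.8, 40.3, 0.001], [-0.8, -1.7, 80.6, 0.001], [-1.2, -2.5, 120.8, 0.002]]
```

>>> drive_tool:
  deltas:
    - [[0,0,15,0],[0,0,40,0],[0,0,66,0],[0,0,88,0],[0,0,104,0]]

```text
t: 4.45
tcp_pos: [0.5578, -0.2423, 0.0567]
tool_rot: [0.951, 0.31, 0.001, 0.001]
force: [-0.8, 0.0, 0.5]
finger_gap: 0.761
gripper_force: 0.0
```

>>> drive_tool:
  deltas:
    - [[0,0,9,0],[0,0,13,0],[0,0,13,0],[0,0,13,0]]

```text
t: 4.78
tcp_pos: [0.5577, -0.2429, 0.0447]
tool_rot: [0.951, 0.31, 0.001, 0.001]
force: [0.1, 0.2, 0.5]
finger_gap: 0.763
gripper_force: 0.0
```

Run:
```python
from h import *
plan([.5561,-.2408,.042],-53.9,41)
```

```text
from [ 0.5577 -0.2429  0.0447] yaw -53.85 d [-1.6  2.1 -2.7] turn 0.001 rows 1 tilt [ 0.0022 -0.0015 -1.    ]
[[-0.1, -2.6, 2.7, 0.001]]
```

>>> drive_tool:
  deltas:
    - [[0,-1,1,0],[0,-2.5,2,0],[0,-2.5,2,0]]

```text
t: 5.03
tcp_pos: [0.5551, -0.2402, 0.042]
tool_rot: [0.951, 0.31, 0.0, 0.0]
force: [0.4, 0.8, -0.1]
finger_gap: 0.76
gripper_force: 0.0
```

>>> drive_tool:
  deltas:
    - [[0,0,0,0],[0,0,0,0],[0,0,0,0],[0,0,0,0],[0,0,0,0]]
  jaw: 20
  force: 60

```text
t: 5.45
tcp_pos: [0.5557, -0.2408, 0.0419]
tool_rot: [0.951, 0.31, 0.0, 0.001]
force: [-0.2, -0.1, 4.1]
finger_gap: 0.386
gripper_force: 61.7
```

>>> drive_tool:
  deltas:
    - [[0,0,0,0],[0,0,0,0],[0,0,0,0],[0,0,0,0]]

```text
t: 5.78
tcp_pos: [0.5556, -0.2408, 0.0419]
tool_rot: [0.951, 0.31, 0.0, 0.001]
force: [0.2, -0.8, 5.6]
finger_gap: 0.387
gripper_force: 61.8
```

Run:
```python
from h import *
s=manip.sense();print(s['force'],s['ft_torque'])
plan([.5561,-.2408,.042],-53.9,41)
```

```text
[ 0.21734752 -0.81478261  5.61978895] [0.03254326 0.0502572  0.00484661]
from [ 0.5556 -0.2408  0.0419] yaw -53.86 d [0.5 0.  0.1] turn 0.001 rows 1 tilt [ 1.2e-03 -9.0e-04 -1.0e+00]
[[0.4, 0.3, -0.1, 0.001]]
```

>>> drive_tool:
  deltas:
    - [[0,0,-5,0],[0,0,-18,0],[0,0,-40,0],[0,0,-62,0],[0,0,-75,0]]

```text
t: 6.2
tcp_pos: [0.5549, -0.2401, 0.1178]
tool_rot: [0.951, 0.31, -0.0, -0.0]
force: [0.1, 0.1, -5.5]
finger_gap: 0.39
gripper_force: 60.9
```

>>> drive_tool:
  deltas:
    - [[0,0,-5,0],[0,0,-5,0],[0,0,-5,0]]

```text
t: 6.45
tcp_pos: [0.5542, -0.2397, 0.1207]
tool_rot: [0.951, 0.31, -0.001, -0.001]
force: [-0.7, -0.2, -6.0]
finger_gap: 0.389
gripper_force: 61.0
```

Run:
```python
from h import *
s=manip.sense();print(s['force'],s['ft_torque'])
plan([.4969,.0462,.115],-99.25,24)
```

```text
[-0.70366331 -0.20024976 -5.99421507] [0.00412324 0.00479742 0.00587534]
from [ 0.5542 -0.2397  0.1207] yaw -53.85 d [-57.3 285.9  -5.7] turn 0.792 rows 13 tilt [-0.0017  0.0012 -1.    ]
[[9.4, -20.4, 0.4, 0.061], [18.8, -40.7, 0.9, 0.122], [28.2, -61.1, 1.3, 0.183], [37.6, -81.4, 1.8, 0.244], [47.1, -101.8, 2.2, 0.305]]
[[2.9, -22.2, 0.4, 0.061], [5.7, -44.5, 0.9, 0.122], [8.6, -66.7, 1.3, 0.183], [11.5, -89.0, 1.8, 0.244], [14.3, -111.2, 2.2, 0.305]]
[[-3.9, -22.1, 0.4, 0.061], [-7.9, -44.2, 0.9, 0.122], [-11.8, -66.2, 1.3, 0.183]]
```

>>> drive_tool:
  deltas:
    - [[4,-8,0,0.02],[12,-25,1,0.08],[23,-50,1,0.15],[35,-76,2,0.23],[47,-102,2,0.305]]

```text
t: 6.87
tcp_pos: [0.5312, -0.1289, 0.1176]
tool_rot: [0.987, 0.16, -0.002, -0.001]
force: [-0.2, 0.6, -5.2]
finger_gap: 0.39
gripper_force: 60.8
```

>>> drive_tool:
  deltas:
    - [[3,-22,0,0.061],[6,-45,1,0.122],[9,-67,1,0.183],[11,-89,2,0.244],[14,-111,2,0.305]]

```text
t: 7.28
tcp_pos: [0.5089, -0.0193, 0.1159]
tool_rot: [1.0, 0.009, -0.002, -0.001]
force: [0.9, -0.1, -6.0]
finger_gap: 0.388
gripper_force: 60.8
```

>>> drive_tool:
  deltas:
    - [[-4,-22,0,0.061],[-7,-42,1,0.115],[-10,-57,1,0.157],[-11.5,-64,1,0.177],[-11.8,-66.2,1,0.182]]

```text
t: 7.7
tcp_pos: [0.4954, 0.047, 0.1151]
tool_rot: [0.997, -0.08, -0.002, -0.0]
force: [-0.1, 0.6, -4.9]
finger_gap: 0.388
gripper_force: 60.9
```

>>> drive_tool:
  deltas:
    - [[0,0,0,0],[0,0,0,0],[0,0,0,0],[0,0,0,0]]

```text
t: 8.03
tcp_pos: [0.4977, 0.0446, 0.1161]
tool_rot: [0.997, -0.081, -0.0, 0.0]
force: [-0.2, 0.9, -5.0]
finger_gap: 0.389
gripper_force: 60.9
```

Run:
```python
from h import *
s=manip.sense();print(s['t'],s['force'],s['ft_torque'])
plan([.4969,.0462,.0635],-99.25,15)
snap('wrist','w3.png')
```

```text
8.0333 [-0.15981678  0.87829563 -5.02879219] [-3.95434000e-05 -1.36742276e-02 -1.07116526e-03]
from [0.4977 0.0446 0.1161] yaw -99.28 d [ -0.8   1.6 -52.6] turn -0.001 rows 4 tilt [-0.e+00 -1.e-04 -1.e+00]
[[-0.3, -0.4, 13.2, -0.0], [-0.5, -0.7, 26.3, -0.0], [-0.8, -1.1, 39.5, -0.0], [-1.1, -1.5, 52.6, -0.001]]
```

View pics/w3.png

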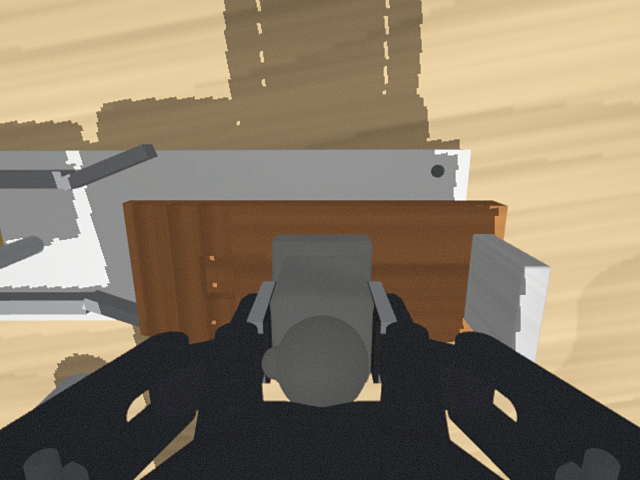

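>>> drive_tool:
  deltas:
    - [[0,0,4,0],[0,0,14,0],[-0.5,-0.5,28,0],[-0.5,-1,40,0],[-0.5,-1,47,0]]

```text
t: 8.5
tcp_pos: [0.4962, 0.0463, 0.0675]
tool_rot: [0.997, -0.081, -0.001, -0.0]
force: [-0.6, -0.2, -6.0]
finger_gap: 0.392
gripper_force: 60.8
```

>>> drive_tool:
  deltas:
    - [[0,0,2,0],[0,0,3,0],[0,0,3,0],[0,0,3,0],[0,0,3,0]]

```text
t: 8.92
tcp_pos: [0.4976, 0.0463, 0.0669]
tool_rot: [0.997, -0.08, 0.001, 0.0]
force: [0.4, 0.0, -5.3]
finger_gap: 0.39
gripper_force: 60.8
```

Run:
```python
from h import *
s=manip.sense();print(s['t'],s['force'],s['ft_torque'])
plan([.4969,.0462,.0619],-99.25,15)
```

```text
8.9167 [ 0.44660548  0.04934396 -5.3350092 ] [ 0.01394556 -0.0235612   0.00928374]
from [0.4976 0.0463 0.0669] yaw -99.23 d [-0.7 -0.1 -5. ] turn 0.0 rows 1 tilt [ 1.3e-03 -2.0e-04 -1.0e+00]
[[-0.7, 0.2, 5.0, 0.0]]
```

>>> drive_tool:
  deltas:
    - [[-0.5,0,1,0],[-0.5,0,2,0],[-0.5,0,3,0],[-0.5,0,4,0],[-0.5,0,4,0]]

```text
t: 9.33
tcp_pos: [0.4966, 0.0464, 0.0622]
tool_rot: [0.997, -0.081, -0.0, 0.0]
force: [-0.9, -0.4, -6.6]
finger_gap: 0.388
gripper_force: 60.8
```

>>> drive_tool:
  deltas:
    - [[0,0,0.5,0],[0,0,1,0],[0,0,1,0],[0,0,1,0]]

```text
t: 9.67
tcp_pos: [0.4967, 0.0465, 0.0618]
tool_rot: [0.997, -0.08, 0.0, 0.0]
force: [-1.9, 0.7, 2.9]
finger_gap: 0.389
gripper_force: 61.8
```

>>> drive_tool:
  deltas:
    - [[0,0,0,0],[0,0,0,0],[0,0,0,0],[0,0,0,0],[0,0,0,0]]
  jaw: 62

```text
t: 10.08
tcp_pos: [0.4969, 0.0464, 0.0613]
tool_rot: [0.997, -0.081, 0.0, 0.0]
force: [-0.1, 0.1, 0.7]
finger_gap: 0.727
gripper_force: 0.0
```

>>> drive_tool:
  deltas:
    - [[0,0,-5,0],[0,0,-20,0],[0,0,-42,0],[0,0,-65,0],[0,0,-80,0]]

```text
t: 10.5
tcp_pos: [0.4973, 0.0464, 0.1433]
tool_rot: [0.997, -0.08, 0.001, 0.0]
force: [1.0, -0.8, 0.1]
finger_gap: 0.727
gripper_force: 0.0
```

>>> drive_tool:
  deltas:
    - [[0,5,-5,0],[0,20,-5,0],[0,40,-5,0],[0,60,-5,0],[0,72,-5,0]]

```text
t: 10.92
tcp_pos: [0.4845, -0.0262, 0.146]
tool_rot: [0.997, -0.081, -0.0, 0.0]
force: [1.0, -0.9, 0.1]
finger_gap: 0.728
gripper_force: 0.0
```

>>> drive_tool:
  deltas:
    - [[0,3,0,0],[0,3,0,0],[0,3,0,0],[0,3,0,0],[0,3,0,0]]
  jaw: 44

```text
t: 11.33
tcp_pos: [0.4846, -0.0269, 0.1462]
tool_rot: [0.997, -0.08, -0.0, -0.0]
force: [1.1, 0.3, 1.0]
finger_gap: 0.517
gripper_force: 0.0
```

Run:
```python
from h import *
import pickle
o=np.array([.5218,.1992]);d=np.array([.1607,.9870])
s=manip.sense();print(s['t'],s['force'],s['ft_torque'])
plan([*(o-.23*d),.044],-99.25,15)
pickle.dump(vision.camera_model('wrist'),open('m4','wb'));snap('wrist','w4.png')
print(proj('wrist',[[*(o-.23*d),.082]]))
```

```text
11.3333 [1.14227073 0.27077495 1.00205874] [-0.0181629   0.01419442  0.01984211]
from [ 0.4846 -0.0269  0.1462] yaw -99.18 d [   0.3   -0.9 -102.2] turn 0.001 rows 7 tilt [-3.e-04  2.e-04 -1.e+00]
[[0.1, 0.1, 14.6, 0.0], [0.1, 0.3, 29.2, 0.0], [0.2, 0.4, 43.8, 0.001], [0.2, 0.5, 58.4, 0.001], [0.3, 0.6, 73.0, 0.001]]
[[0.1, 0.1, 14.6, 0.0], [0.1, 0.3, 29.2, 0.0]]
[[322.35671261 252.56725412]]
```

View pics/w4.png

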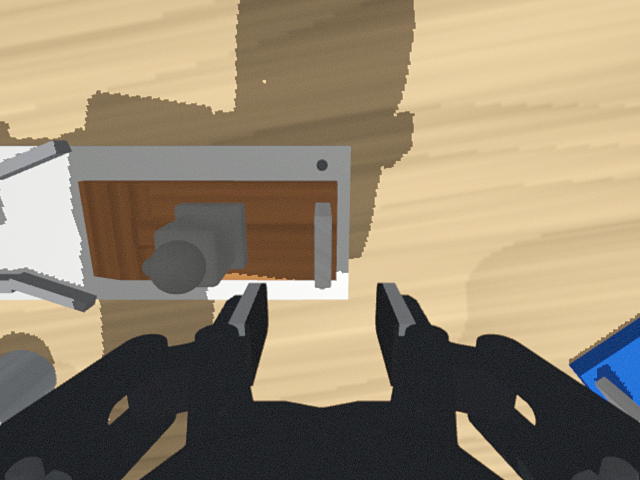

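>>> drive_tool:
  deltas:
    - [[0,1,5,0],[0,1,20,0],[0,1,42,0],[0,1,64,0],[0,1,82,0]]

```text
t: 11.8
tcp_pos: [0.4842, -0.0282, 0.063]
tool_rot: [0.997, -0.08, -0.0, -0.0]
force: [0.1, 0.6, -0.5]
finger_gap: 0.52
gripper_force: 0.0
```

>>> drive_tool:
  deltas:
    - [[0,0,10,0],[0,0,16,0],[0,0,18,0],[0,0,18,0],[0,0,18,0]]

```text
t: 12.22
tcp_pos: [0.485, -0.0287, 0.0469]
tool_rot: [0.997, -0.08, 0.001, 0.0]
force: [0.7, 0.4, 0.1]
finger_gap: 0.514
gripper_force: 0.0
```

Run:
```python
from h import *
import pickle
o=np.array([.5218,.1992]);d=np.array([.1607,.9870]);n=np.array([-d[1],d[0]])
m=pickle.load(open('m4','rb'))
for uv,z in [([110,182],.036),([310,181],.036),([150,278],.036),([280,280],.036),([280,147],.02),([250,299],.02)]:
    p=ray('wrist',[uv],z,m)[0,:2]-o; print(uv,(p@d*1000).round(1),(p@n*1000).round(1))
plan([*(o-.23*d),.044],-99.25,15); print(manip.sense()['force'])
im=cv2.imread('pics/w4.png'); print(cv2.cvtColor(im,cv2.COLOR_BGR2HSV)[174:188,[150,290],1].T, cv2.cvtColor(im,cv2.COLOR_BGR2HSV)[270:288,[140,280],1].T)
```

```text
[110, 182] -86.6 -35.3
[310, 181] -221.7 -36.1
[150, 278] -105.3 33.9
[280, 280] -199.4 35.3
[280, 147] -200.3 -57.9
[250, 299] -173.6 57.6
from [ 0.485  -0.0287  0.0469] yaw -99.23 d [-0.2  0.9 -2.9] turn 0.0 rows 1 tilt [ 1.3e-03 -4.0e-04 -1.0e+00]
[[-0.3, -0.8, 2.9, 0.0]]
[0.73126913 0.4094402  0.0975887 ]
[[  4   2   5   5   5   3  53 134 180 166 155 152 152 151]
 [  3   4   4   7   2   7  25 100 161 148 151 147 157 159]] [[167 181 146 160 153 146 155 148 171 134  25   5   9   4   2   9   2   4]
 [138 147 158 142 149 159 148 157 188 141  39   1   2   2   1   2   2   3]]
```

>>> drive_tool:
  deltas:
    - [[0,-0.5,1,0],[0,-1,2,0],[0,-1,2,0]]

```text
t: 12.47
tcp_pos: [0.4849, -0.0276, 0.0448]
tool_rot: [0.997, -0.08, 0.001, 0.0]
force: [0.1, 0.0, 0.4]
finger_gap: 0.516
gripper_force: 0.0
```

>>> drive_tool:
  deltas:
    - [[0,0,0,0],[0,0,0,0],[0,0,0,0],[0,0,0,0],[0,0,0,0]]
  jaw: 2
  force: 50

```text
t: 12.88
tcp_pos: [0.4847, -0.0276, 0.0446]
tool_rot: [0.997, -0.081, 0.0, 0.0]
force: [-0.2, 0.2, 3.3]
finger_gap: 0.113
gripper_force: 49.6
```

>>> drive_tool:
  deltas:
    - [[0,0,0,0],[0,0,0,0],[0,0,0,0],[0,0,0,0],[0,0,0,0]]

```text
t: 13.3
tcp_pos: [0.4848, -0.0276, 0.0446]
tool_rot: [0.997, -0.081, 0.0, 0.0]
force: [0.1, 0.8, 5.5]
finger_gap: 0.108
gripper_force: 49.8
```

Run:
```python
from h import *
o=np.array([.5218,.1992]);d=np.array([.1607,.9870])
s=manip.sense();print(s['t'],s['force'],s['ft_torque'])
plan([*(o-.08*d),s['tcp_pos'][2]],-99.25,12)
snap('side','s1.png')
```

```text
13.3 [0.05746636 0.75041361 5.47701802] [0.11500269 0.05278265 0.01286411]
from [ 0.4848 -0.0276  0.0446] yaw -99.24 d [ 24.2 147.8   0. ] turn 0.0 rows 13 tilt [ 4.e-04 -1.e-04 -1.e+00]
[[0.0, -11.5, -0.0, 0.0], [0.0, -23.0, -0.0, 0.0], [0.0, -34.6, -0.0, 0.0], [0.0, -46.1, -0.0, 0.0], [0.1, -57.6, -0.0, 0.0]]
[[0.0, -11.5, -0.0, 0.0], [0.0, -23.0, -0.0, 0.0], [0.0, -34.6, -0.0, 0.0], [0.0, -46.1, -0.0, 0.0], [0.0, -57.6, -0.0, 0.0]]
[[0.0, -11.5, -0.0, 0.0], [0.0, -23.0, -0.0, 0.0], [0.0, -34.6, -0.0, 0.0]]
```

>>> drive_tool:
  deltas:
    - [[0,-2,0,0],[0,-6,0,0],[0,-12,0,0],[0,-18,0,0],[0,-24,0,0]]

```text
t: 13.77
tcp_pos: [0.4891, -0.0042, 0.0446]
tool_rot: [0.997, -0.081, 0.001, 0.0]
force: [-0.3, -3.8, 4.8]
finger_gap: 0.109
gripper_force: 50.0
```

>>> drive_tool:
  deltas:
    - [[0,-6,0,0],[0,-12,0,0],[0,-17,0,0],[0,-21,0,0],[0,-24,0,0]]

```text
t: 14.18
tcp_pos: [0.4928, 0.0197, 0.0446]
tool_rot: [0.997, -0.08, 0.0, 0.0]
force: [-0.2, -4.4, 5.0]
finger_gap: 0.112
gripper_force: 50.0
```

>>> drive_tool:
  deltas:
    - [[0,-3,0,0],[0,-6,0,0],[0,-9,0,0],[0,-12,0,0],[0,-15,0,0]]

```text
t: 14.6
tcp_pos: [0.4952, 0.0343, 0.0446]
tool_rot: [0.997, -0.08, 0.0, 0.0]
force: [-0.4, -3.4, 5.1]
finger_gap: 0.11
gripper_force: 50.1
```

```bash
cat >> h.py <<'E'
def st():
    o=np.array([.5218,.1992]);d=np.array([.1607,.9870]);n=np.array([-d[1],d[0]])
    s,R=axes();p=s['tcp_pos'][:2]-o;f=s['force'][:2]
    print('t',round(s['t'],2),'orig x',(p@d*1000+80).round(1),'lat',(p@n*1000).round(1),'z',s['tcp_pos'][2].round(4),'push back',(-f@d).round(1),'flat',(f@n).round(1),'fz',s['force'][2].round(1),'yaw',np.degrees(np.arctan2(R[1,1],R[0,1])).round(2),'tilt',R[:2,2].round(4),s['ft_torque'].round(2))
E
python3 -c "
from h import *
st()"
```

```text
t 14.6 orig x -87.0 lat -0.2 z 0.0446 push back 3.4 flat -0.1 fz 5.1 yaw -99.22 tilt [ 0.0009 -0.0008] [-0.48  0.16  0.01]
```

>>> drive_tool:
  deltas:
    - [[0,-3,0,0],[0,-6,0,0],[0,-9,0,0],[0,-12,0,0],[0,-15,0,0]]

```text
t: 15.02
tcp_pos: [0.4976, 0.0491, 0.0445]
tool_rot: [0.997, -0.08, 0.0, 0.0]
force: [-0.1, -3.7, 5.2]
finger_gap: 0.106
gripper_force: 50.1
```

>>> drive_tool:
  deltas:
    - [[0,-3,0,0],[0,-6,0,0],[0,-9,0,0],[0,-12,0,0],[0,-15,0,0]]

```text
t: 15.43
tcp_pos: [0.4999, 0.0626, 0.0446]
tool_rot: [0.997, -0.08, 0.0, 0.001]
force: [-0.7, -10.5, 6.1]
finger_gap: 0.113
gripper_force: 50.2
```

>>> drive_tool:
  deltas:
    - [[0,-2,0,0],[0,-4,0,0],[0,-6,0,0],[0,-8,0,0],[0,-10,0,0]]

```text
t: 15.85
tcp_pos: [0.5014, 0.0724, 0.0446]
tool_rot: [0.997, -0.08, 0.0, 0.001]
force: [-0.8, -10.8, 6.0]
finger_gap: 0.111
gripper_force: 50.2
```

```bash
python3 -c "
from h import *
st()"
```

```text
t 15.85 orig x -48.5 lat -0.2 z 0.0446 push back 10.8 flat -0.9 fz 6.0 yaw -99.18 tilt [ 0.0001 -0.0025] [-1.33  0.21 -0.05]
```

>>> drive_tool:
  deltas:
    - [[0,-1.5,0,0],[0,-3,0,0],[0,-4.5,0,0],[0,-6,0,0],[0,-7.5,0,0]]

```text
t: 16.27
tcp_pos: [0.5027, 0.0805, 0.0446]
tool_rot: [0.997, -0.08, 0.0, 0.001]
force: [-0.8, -5.9, 5.8]
finger_gap: 0.111
gripper_force: 50.2
```

>>> drive_tool:
  deltas:
    - [[0,-1.5,0,0],[0,-3,0,0],[0,-4.5,0,0],[0,-6,0,0],[0,-7.5,0,0]]

```text
t: 16.68
tcp_pos: [0.5038, 0.0869, 0.0446]
tool_rot: [0.997, -0.08, 0.0, 0.001]
force: [-1.0, -12.7, 6.3]
finger_gap: 0.11
gripper_force: 50.2
```

```bash
python3 -c "
from h import *
st()"
```

```text
t 16.68 orig x -33.8 lat -0.3 z 0.0446 push back 12.7 flat -1.0 fz 6.3 yaw -99.16 tilt [-0.0001 -0.0029] [-1.52  0.2  -0.01]
```

>>> drive_tool:
  deltas:
    - [[0,-1,0,0],[0,-2,0,0],[0,-3,0,0],[0,-4,0,0],[0,-5,0,0]]

```text
t: 17.1
tcp_pos: [0.5045, 0.0914, 0.0446]
tool_rot: [0.997, -0.08, 0.0, 0.002]
force: [-1.6, -14.1, 6.6]
finger_gap: 0.111
gripper_force: 50.2
```

>>> drive_tool:
  deltas:
    - [[0,-1,0,0],[0,-2,0,0],[0,-3,0,0],[0,-4,0,0],[0,-5,0,0]]

```text
t: 17.52
tcp_pos: [0.5053, 0.0961, 0.0446]
tool_rot: [0.997, -0.08, -0.0, 0.002]
force: [-0.5, -15.4, 6.2]
finger_gap: 0.112
gripper_force: 50.2
```

```bash
python3 -c "
from h import *
st()"
```

```text
t 17.52 orig x -24.4 lat -0.2 z 0.0446 push back 15.3 flat -2.0 fz 6.2 yaw -99.16 tilt [-0.0004 -0.0035] [-1.77  0.17 -0.09]
```

>>> drive_tool:
  deltas:
    - [[0,-0.8,0,0],[0,-1.6,0,0],[0,-2.4,0,0],[0,-3.2,0,0],[0,-4,0,0]]

```text
t: 17.93
tcp_pos: [0.5058, 0.0999, 0.0446]
tool_rot: [0.997, -0.08, -0.0, 0.002]
force: [-1.7, -15.5, 6.4]
finger_gap: 0.111
gripper_force: 50.2
```

```bash
python3 -c "
from h import *
st()"
```

```text
t 17.93 orig x -20.6 lat -0.2 z 0.0446 push back 15.6 flat -0.8 fz 6.4 yaw -99.16 tilt [-0.0005 -0.0037] [-1.89  0.18 -0.05]
```

>>> drive_tool:
  deltas:
    - [[0,-0.6,0,0],[0,-1.2,0,0],[0,-1.8,0,0],[0,-2.4,0,0],[0,-3,0,0]]

```text
t: 18.35
tcp_pos: [0.5063, 0.1021, 0.0446]
tool_rot: [0.997, -0.079, -0.0, 0.003]
force: [-3.0, -21.7, 7.4]
finger_gap: 0.115
gripper_force: 50.4
```

```bash
python3 -c "
from h import *
st()"
```

```text
t 18.35 orig x -18.3 lat -0.3 z 0.0446 push back 21.9 flat -0.5 fz 7.4 yaw -99.1 tilt [-0.0008 -0.005 ] [-2.75  0.16 -0.08]
```

>>> drive_tool:
  deltas:
    - [[0,-0.4,0,0],[0,-0.8,0,0],[0,-1.2,0,0],[0,-1.2,0,0],[0,-1.2,0,0]]

```text
t: 18.77
tcp_pos: [0.5064, 0.1021, 0.0446]
tool_rot: [0.997, -0.079, -0.0, 0.003]
force: [-2.2, -24.0, 7.8]
finger_gap: 0.11
gripper_force: 50.5
```

```bash
python3 -c "
from h import *
st()"
```

```text
t 18.77 orig x -18.3 lat -0.4 z 0.0446 push back 24.0 flat -1.7 fz 7.8 yaw -99.09 tilt [-0.0013 -0.0062] [-3.01  0.25 -0.08]
```

>>> drive_tool:
  deltas:
    - [[0,0,0,0],[0,0,0,0],[0,0,0,0],[0,0,0,0],[0,0,0,0]]

```text
t: 19.18
tcp_pos: [0.5064, 0.1021, 0.0447]
tool_rot: [0.997, -0.079, -0.0, 0.003]
force: [-2.2, -23.2, 7.8]
finger_gap: 0.112
gripper_force: 50.5
```

>>> drive_tool:
  deltas:
    - [[0,0,0,0],[0,0,0,0],[0,0,0,0],[0,0,0,0],[0,0,0,0]]

```text
t: 19.6
tcp_pos: [0.5064, 0.1021, 0.0447]
tool_rot: [0.997, -0.079, -0.0, 0.003]
force: [-2.7, -23.9, 7.8]
finger_gap: 0.11
gripper_force: 50.5
```

>>> drive_tool:
  deltas:
    - [[0,0,0,0],[0,0,0,0],[0,0,0,0],[0,0,0,0],[0,0,0,0]]

```text
t: 20.02
tcp_pos: [0.5064, 0.1021, 0.0446]
tool_rot: [0.997, -0.079, -0.0, 0.003]
force: [-2.1, -24.1, 7.4]
finger_gap: 0.11
gripper_force: 50.5
```

>>> drive_tool:
  deltas:
    - [[0,0,0,0],[0,0,0,0],[0,0,0,0],[0,0,0,0],[0,0,0,0]]

```text
t: 20.43
tcp_pos: [0.5064, 0.1021, 0.0446]
tool_rot: [0.997, -0.079, -0.0, 0.003]
force: [-2.8, -23.9, 7.0]
finger_gap: 0.107
gripper_force: 50.5
```

>>> drive_tool:
  deltas:
    - [[0,0,0,0],[0,0,0,0],[0,0,0,0],[0,0,0,0],[0,0,0,0]]

```text
t: 20.85
tcp_pos: [0.5064, 0.1021, 0.0446]
tool_rot: [0.997, -0.079, -0.0, 0.003]
force: [-2.6, -24.2, 6.2]
finger_gap: 0.112
gripper_force: 50.5
```

>>> drive_tool:
  deltas:
    - [[0,0,0,0],[0,0,0,0],[0,0,0,0],[0,0,0,0],[0,0,0,0]]

```text
t: 21.27
tcp_pos: [0.5064, 0.1021, 0.0447]
tool_rot: [0.997, -0.079, -0.0, 0.003]
force: [-2.1, -23.9, 7.5]
finger_gap: 0.112
gripper_force: 50.5
```

>>> drive_tool:
  deltas:
    - [[0,0,0,0],[0,0,0,0],[0,0,0,0],[0,0,0,0],[0,0,0,0]]

```text
t: 21.68
tcp_pos: [0.5064, 0.1022, 0.0446]
tool_rot: [0.997, -0.079, -0.0, 0.003]
force: [-2.6, -24.7, 8.0]
finger_gap: 0.112
gripper_force: 50.5
```

```bash
python3 -c "
from h import *
st()
b=snap('side','s2.png');a=snap('scene','a2.png')
A=cv2.imread('pics/b.png')[150:240,245:325];B=b[150:240,245:325,::-1]
cv2.imwrite('pics/cmp.png',cv2.resize(np.hstack([A,B]),None,fx=5,fy=5,interpolation=cv2.INTER_CUBIC))
"
```

```text
t 21.68 orig x -18.3 lat -0.4 z 0.0446 push back 24.8 flat -1.4 fz 8.0 yaw -99.1 tilt [-0.0012 -0.0061] [-2.96  0.19 -0.11]
```

View pics/cmp.png

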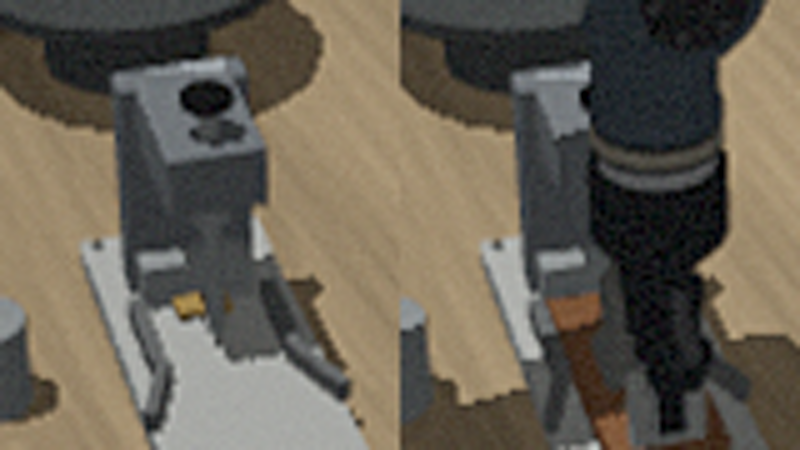

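```bash
python3 -c "
from h import *
a=cv2.imread('pics/a.png');b=cv2.imread('pics/a2.png')
for i in (a,b):
    g=cv2.cvtColor(i,6)[205:232,392:420].astype(int); ys,xs=np.where(g<45); print(len(ys),ys.mean()+205,xs.mean()+392,ys.min()+205)
cv2.imwrite('pics/cmp2.png',cv2.resize(np.hstack([a[200:290,370:450],b[200:290,370:450]]),None,fx=5,fy=5,interpolation=cv2.INTER_CUBIC))
"
```

```text
32 221.3125 406.34375 219
51 221.11764705882354 406.0980392156863 218
```

View pics/cmp2.png

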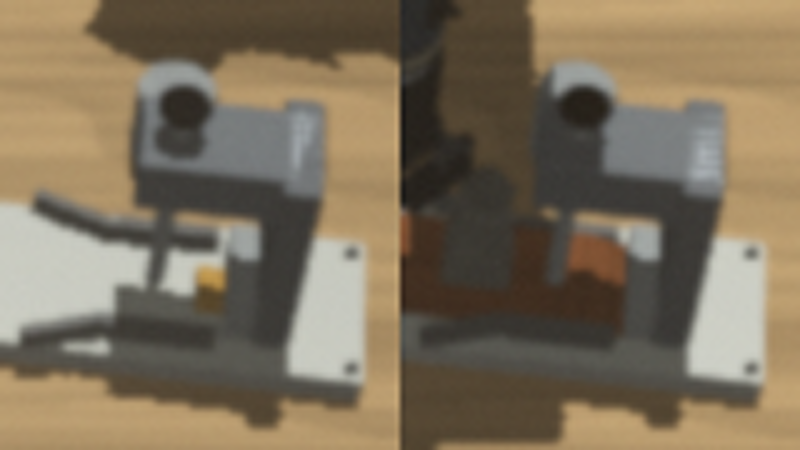

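>>> drive_tool:
  deltas:
    - [[0,0.5,0,0],[0,1,0,0],[0,1.5,0,0],[0,2,0,0],[0,2,0,0]]

```text
t: 22.2
tcp_pos: [0.5064, 0.1021, 0.0446]
tool_rot: [0.997, -0.08, 0.0, 0.002]
force: [-1.8, -14.5, 6.5]
finger_gap: 0.111
gripper_force: 50.5
```

>>> drive_tool:
  deltas:
    - [[0,0.5,0,0],[0,1,0,0],[0,1.5,0,0],[0,1.5,0,0],[0,1.5,0,0]]

```text
t: 22.62
tcp_pos: [0.5063, 0.102, 0.0446]
tool_rot: [0.997, -0.08, 0.0, 0.001]
force: [-0.6, -8.6, 6.0]
finger_gap: 0.113
gripper_force: 50.6
```

```bash
python3 -c "
from h import *
st()"
```

```text
t 22.62 orig x -18.4 lat -0.3 z 0.0446 push back 8.6 flat -0.8 fz 6.0 yaw -99.19 tilt [ 0.0005 -0.0019] [-1.01  0.03  0.03]
```

>>> drive_tool:
  deltas:
    - [[0,0.5,0,0],[0,1,0,0],[0,1.5,0,0],[0,2,0,0],[0,2,0,0]]

```text
t: 23.03
tcp_pos: [0.506, 0.1005, 0.0446]
tool_rot: [0.997, -0.08, 0.0, 0.001]
force: [0.4, -5.9, 6.2]
finger_gap: 0.113
gripper_force: 50.6
```

```bash
python3 -c "
from h import *
st()"
```

```text
t 23.03 orig x -19.9 lat -0.3 z 0.0446 push back 5.8 flat -1.3 fz 6.2 yaw -99.22 tilt [ 0.0006 -0.0012] [-0.74  0.1   0.  ]
```

>>> drive_tool:
  deltas:
    - [[0,0.5,0,0],[0,1,0,0],[0,1,0,0],[0,1,0,0]]

```text
t: 23.37
tcp_pos: [0.506, 0.1004, 0.0446]
tool_rot: [0.997, -0.081, 0.001, 0.0]
force: [0.9, -1.6, 4.4]
finger_gap: 0.112
gripper_force: 50.7
```

```bash
python3 -c "
from h import *
st()"
```

```text
t 23.37 orig x -20.1 lat -0.2 z 0.0446 push back 1.5 flat -1.2 fz 4.4 yaw -99.23 tilt [ 0.0011 -0.0002] [-0.27  0.06 -0.02]
```

>>> drive_tool:
  deltas:
    - [[0,0,0,0],[0,0,0,0],[0,0,0,0],[0,0,0,0],[0,0,0,0]]
  jaw: 42

```text
t: 23.78
tcp_pos: [0.5052, 0.1006, 0.0441]
tool_rot: [0.997, -0.08, -0.0, -0.0]
force: [-0.0, 0.4, 0.4]
finger_gap: 0.488
gripper_force: 0.0
```

>>> drive_tool:
  deltas:
    - [[0,0,-5,0],[0,0,-18,0],[0,0,-38,0],[0,0,-60,0],[0,0,-80,0]]

```text
t: 24.2
tcp_pos: [0.5052, 0.1005, 0.1254]
tool_rot: [0.997, -0.081, -0.0, -0.0]
force: [0.5, -0.3, -0.1]
finger_gap: 0.489
gripper_force: 0.0
```

>>> drive_tool:
  deltas:
    - [[0,10,-15,0],[0,30,-30,0],[0,55,-40,0],[0,80,-45,0],[0,95,-45,0]]

```text
t: 24.62
tcp_pos: [0.4907, 0.0049, 0.1711]
tool_rot: [0.997, -0.081, 0.002, 0.0]
force: [0.1, 0.0, -0.2]
finger_gap: 0.491
gripper_force: 0.0
```

>>> drive_tool:
  deltas:
    - [[0,4,0,0],[0,4,0,0],[0,4,0,0],[0,4,0,0],[0,4,0,0]]

```text
t: 25.03
tcp_pos: [0.4895, 0.0037, 0.1691]
tool_rot: [0.997, -0.08, -0.0, -0.0]
force: [0.0, -0.1, 0.3]
finger_gap: 0.494
gripper_force: 0.0
```

```bash
python3 -c "
from h import *
st()
a=snap('scene','a3.png');b=snap('side','s3.png')
A=a[190:320,200:460,::-1];B=b[150:350,220:420,::-1]
cv2.imwrite('pics/fin.png',np.hstack([cv2.resize(A,(400,300)),cv2.resize(B,(400,300))]))
"
```

```text
t 25.03 orig x -118.2 lat 0.5 z 0.1691 push back 0.1 flat -0.0 fz 0.3 yaw -99.16 tilt [-0.0006  0.0003] [-0.03 -0.02  0.01]
```

View pics/fin.png

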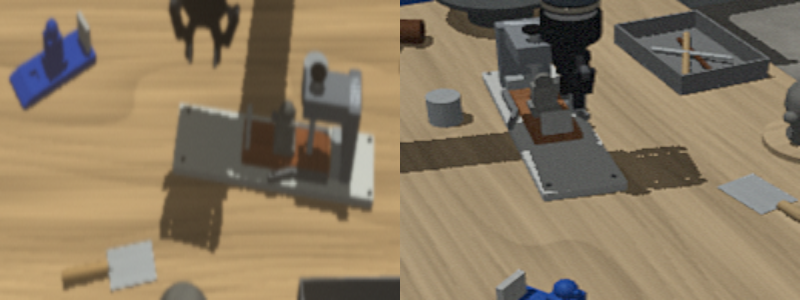

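The carrier sits in the dock with the plunger down. The gripper is clear and the other things on the bench haven't moved. I'm handing the job in.

```bash
python3 -c "
from h import *
print(manip.sign_off())"
```

```text
the job is handed in; nothing more can be done
None
```

The carrier is docked, was pushed up to the stop (about 24 N), is held by the dropped plunger and has been let go; easing off, it came back only the 1.5 mm play and held, and the job was handed in at about 25 s.

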